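Seat the towing ball, unlatch the coupler and hold it raised

TASK

On the hitch test stand the towing ball stands a little proud of its bush: press down on top of the coupler head until the ball's collar is fully home on the bush. Then grip the latch handle on top of the tongue, pull it sideways to the left (the side where the latch arm hangs down) all the way against its spring, and with the latch held back swing the tongue up until the whole coupler, bolt included, is clear above the ball. Finish while still holding the tongue up by the latch handle with the latch pulled back; the ball stays home in its bush and the spanner, pliers and bearing beside the stand are left where they lie.

Things in the scene. Friction and masses are not known exactly. Their poses are not given: they have to be found in the camera images.
- stand: Hitch test stand, fixed to the bench: grey base plate 235 x 110 x 12 mm. Origin on the bench surface below the axis of the towing ball; +x runs along the tongue from the pivot towards the ball, z up. The base spans x -177 to +58 mm, y -55 to +55 mm. The tongue's hinge pin is parallel to y, at x = -140 mm, z = 117 mm, between two lugs that reach 133 mm high and y +-32 mm.
- ball (a joint): Height in m of the steel towing ball (50 mm diameter) above its home position: 0 = collar down on its bush; it starts 8 to 12 mm proud. The shank is a friction fit, about 9 N to push down or pull up, and stays where it is put. The ball's top is 110 mm above the bench when home. The coupler rests on the ball and follows it down.
- tongue (a joint): Angle in rad of the dark steel tongue stub about its hinge pin: 0 = level, the coupler resting on the ball that is home; it grows as the ball end rises. It starts at about 0.05 to 0.09 (resting on the proud ball), falls back by its own weight (about 0.57 kg with the latch) and can rise to 0.7. The whole coupler and latch bolt are clear above the ball from 0.40 on. With the latch closed its bolt lies under the ball (5 mm of play) and the tongue cannot be lifted off.
- latch (a joint): Sideways travel in m of the spring latch in the tongue: 0 = closed, 0.020 = stop; positive is towards the stand's +y. The spring takes 4 N closed to 8 N at the stop and closes the latch when it is let go. The bolt is free of the ball from 0.013 on.
- crown (a point): Middle of the flat round top (64 mm across) of the coupler head, right above the ball: the place to press. It moves with the tongue; with the tongue level it is at stand x = 0, y = 0, z = 118 mm.
- latch_handle (a point): Middle of the top face of the latch handle, an upright black block 26 mm along the tongue, 16 mm across it (the width to grip) and 40 mm high, its foot on the latch's steel plate (32 mm along the tongue, reaching y -17 to +44 mm). It moves with latch and tongue; with tongue level and latch closed it is at stand x = -50 mm, y = 0, z = 176 mm. Its x, y, z axes lie along the tongue's: x along the tongue towards the ball, y the way the latch is pulled, z up out of the tongue.
- spanner_13: Loose steel spanner 192 mm long, 8 mm thick, lying beside the stand on its -y side; leave it alone.
- pliers: Loose red-handled pliers 177 mm long, 11 mm thick, lying beside the stand on its +y side; leave them alone.
- bearing: Loose steel ball bearing 52 mm in diameter, 15 mm high, lying beyond the ball end of the stand; leave it alone.

How it is judged:
On the way, in this order (a step that is already met when the one before it is completed fails the run):
1. the ball is pressed fully home with the latch still closed (value of joint ball below 0.002 m and value of joint latch below 0.004 m), for 0.2 s.
2. the latch is pulled back before the tongue is lifted (value of joint latch above 0.013 m and value of joint tongue below 0.06 rad and value of joint ball below 0.003 m), for 0.1 s.
At the end, for the whole second after the job is handed in: The tongue is held at 0.39 rad or more above level, at rest, by fingers that press on the latch handle (over 2 N) and keep the latch at least 8 mm open against its spring; the ball is within 3 mm of home (value of joint tongue above 0.39 rad and value of joint latch above 0.008 m and value of joint ball below 0.003 m and contact force between the fingers and stand above 2 N and velocity of joint tongue between -0.1 and 0.1 rad/s); the arm keeps its last pose, push and grip.
It fails at once if spanner, pliers or bearing moved more than 25 mm (distance of any of spanner_13, pliers, bearing from where it was at the start of the episode above 0.025 m).
It also fails if it takes over 48 s, if anything falls off the work surface, if the arm or the gripper's body presses on something with over 40 N, if the wrist force passes 120 N, or if a joint passes its speed limit or range.

ROBOT

A 7-joint arm with a two-finger parallel gripper is mounted at the origin on a cart in front of the work surface, level with it; the furniture and walls round the work are solid. World frame = base frame: x ahead of the robot, y to its left, z up, the work surface at z = 0. Lengths are in m, angles in rad, forces in N, time in s.
With the tool pointing down it reaches from about 0.4 to 0.85 m from the base axis. Payload 4.5 kg.
Tool frame: the origin (TCP) lies at the very end of the fingers, on their centre line; the grasp point (between the pads) lies 19 mm behind it; z points along the fingers, y is the line along which they close (so a half turn about z gives the same grasp; the last joint's range is limited). The gripper opens to 88 mm and grips with 3 to 60 N. Pads are 18 mm wide; open, the fingers measure 123 mm over their backs; the gripper's body (75 mm by 187 mm) begins 45 mm behind the grasp point.
Start: joints at [-1.307, 0.689, -0.195, 1.565, 0.157, 0.902, -0.215], TCP at [0.142, 0.609, 0.239] pointing down, gripper open.
Joint ranges: [-3.01, 3.01], [-0.46, 2.08], [-1.47, 1.51], [0.13, 2.56], [-1, 4.14], [0.04, 2.09], [-2.66, 2.66]. Speed limits (rad/s): [2.57, 2.57, 3.14, 3.14, 3.14, 3.14, 3.14].

INTERFACE

Orientations are given as a unit quaternion [x, y, z, w].
In Python, from plant import r gives the robot as it stands. The module is installed in compiled form; this text tells all that it offers.
- The arm moves only by the tool step_arm, never from a script. Its argument "increments" is a list of rows, each a list of 2 entries, a list of its own where there are three numbers: the shift along the world's x, y, z in cm, then the turn, a rotation vector about the world's x, y, z in degrees. A call has exactly 10 rows; each row shifts and turns the commanded pose from where the row before left it; what a row does not reach is not made up. A row lasts 1/10 s, in which the tool goes at most 50 mm and 8.59 degrees, less where a joint would pass 70% of its speed; a pose out of reach is approached as far as the arm can. A call is refused whole if a number of a shift passes 5 or a number of a turn 8.59, either way. A call with a gripper value outside its range is refused whole. "fingers" is the opening, from 0 (shut) to 1 (fully open), set as the call begins (left out, the last holds). The fingers move at their own pace and stop on an object; "grip_force" is the grip in N (left out, the last holds). Time passes only in rows, so rows that do not move let the fingers close, or fill a call up. It gives the time, the measured TCP pose, the force, the opening and the grip force at its end, in the units of the state.
- r.get_state(): the state, without advancing time (a new reading comes with each control period).
- r.snapshot(name): name is "side" or "top"; returns (picture, depth): 400x640x3 uint8, red, green, blue; 400x640 float32, m along the optical axis (not along the pixel's ray), 0 where there is no reading.
- r.calibration(name): a dict with "fov_y" (degrees; the focal length in pixels is half the picture's height over the tangent of half this angle, whatever the lens; pixels are square), "cx", "cy" (the principal point, pixels), "R" (3x3) and "t" (3): a world point X has camera coordinates R X + t. Camera axes: x right, y down, z forward; pixel columns grow to the right and rows downward; lengths in m; the calibration is good to about 2 mm. A picture is of the moment at which its call begins. calibration takes no time and is no camera call.
- r.finish_job(): hands the job in; it is judged then, once.
The state is a dict: "clock": time; "q": joint angles; "qd": joint speeds; "joint_torque": joint torques, N m; "tool_pos": TCP position; "eef_rot": TCP orientation; "contact_force": force on the tool from outside, world axes, zero at the start; "moment": the same for the moment, N m; "opening": opening from 0.0 (shut) to 1.0 (fully open); "finger_force": force on a finger pad.
Only numpy, scipy, OpenCV 4.12 (cv2) and the standard library are available. Lean on these libraries where they do the work, as an engineer would, in place of code of your own. Each camera call takes 0.05 s, during which the arm holds its last target. There are 200 camera calls.

## Working session

There is one attempt and no reset: what is moved stays moved. The work goes in short steps, Python scripts to look and compute and a tool call to move; the robot and the scene stay as the last step left them, time stands still between calls to the robot, and variables do not carry over. Pictures are saved under pics/ and viewed, at most 10 in all, crops included, and the job is handed in when it is done.

Besides the shell and the picture viewer there is one more tool, called by a JSON object that holds its "method" and its "body", one argument or row to a line. step_arm: Moves the arm, as the interface text tells. Its arguments: {"type":"object","properties":{"increments":{"type":"array","items":{"type":"array"}},"fingers":{"type":"number"},"grip_force":{"type":"number"}},"required":["increments"]}

```bash
mkdir -p pics; cat > h.py <<'E'
import numpy as np, cv2
from plant import r
def cal(n,shape=(400,640)):
    c=r.calibration(n); f=shape[0]/2/np.tan(np.radians(c['fov_y'])/2)
    return f,c['cx'],c['cy'],np.array(c['R']),np.array(c['t'])
def p2w(n,u,v,d):
    f,cx,cy,R,t=cal(n); return R.T@(np.array([(u-cx)/f*d,(v-cy)/f*d,d])-t)
def cloud(n,dep):
    f,cx,cy,R,t=cal(n); v,u=np.mgrid[:400,:640]
    return (np.stack([(u-cx)/f*dep,(v-cy)/f*dep,dep],-1)-t)@R
E
python3 - <<'E'
from h import *
for n in('side','top'):
    p,d=r.snapshot(n); np.save(f'{n}.npy',d); cv2.imwrite(f'pics/{n}0.png',p[...,::-1])
    c=r.calibration(n); print(n,c['fov_y'],c['cx'],c['cy'],-np.array(c['R']).T@np.array(c['t']))
s=r.get_state(); print(s['clock'],s['tool_pos'],s['eef_rot'],s['contact_force'],s['opening'])
E
```

```text
side 56.13216205679005 318.8179441223953 200.7175296888692 [0.47956268 0.94717142 0.65689152]
top 54.72434393721797 316.4739570651558 203.9026499477175 [0.43129733 0.3218569  0.96648638]
0.1 [0.14227699 0.60801797 0.23799973] [ 1.14602227e-01  9.93411132e-01 -8.07149532e-04 -2.65457883e-05] [-0.66276925 -0.65228652 -0.15041487] 0.9990720580246769
```

View pics/side0.png

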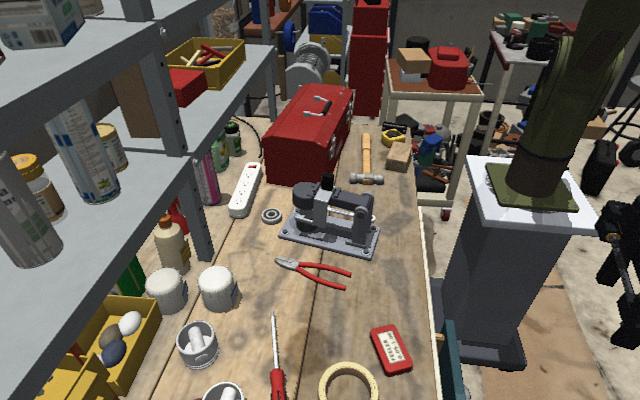

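View pics/top0.png

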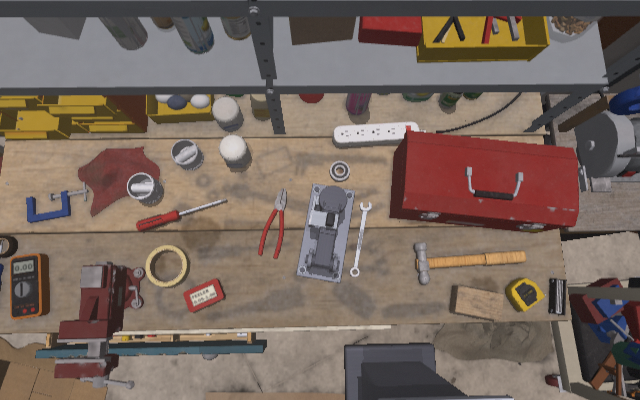

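```bash
python3 - <<'E'
from h import *
np.set_printoptions(precision=4,suppress=True)
d=np.load('top.npy'); P=cloud('top',d)
for n,u,v in [('benchL',300,150),('crown',333,199),('bearing',340,171),('pliers',270,240),('spanner',361,240),('baseTL',316,190),('baseBR',338,278),('hammer',470,258),('toolbox',490,180),('shelf',200,70),('sock',380,133)]:
    print(n,P[v,u],d[v,u])
print(cal('top')[3])
im=cv2.imread('pics/top0.png')[160:300,240:390]; cv2.imwrite('pics/top0c.png',cv2.resize(im,None,fx=4,fy=4,interpolation=2))
im=cv2.imread('pics/side0.png')[160:270,250:400]; cv2.imwrite('pics/side0c.png',cv2.resize(im,None,fx=5,fy=5,interpolation=2))
E
```

```text
benchL [0.7631 0.3376 0.0008] 1.0105159
crown [0.605  0.2635 0.1268] 0.8586216
bearing [ 0.7052  0.2344 -0.0004] 1.0032523
pliers [ 0.5289  0.4149 -0.0001] 0.9648073
spanner [0.5246 0.1879 0.0058] 0.9639213
baseTL [0.6513 0.2981 0.0178] 0.97348654
baseBR [0.4326 0.2487 0.0132] 0.93763226
hammer [ 0.4746 -0.0759  0.0204] 0.94670767
toolbox [ 0.6337 -0.0737  0.1669] 0.833127
shelf [0.8276 0.5223 0.2854] 0.73891443
sock [0.7957 0.1315 0.0319] 0.9913586
[[-0.0188 -0.9996  0.0219]
 [-0.9815  0.0142 -0.191 ]
 [ 0.1906 -0.0251 -0.9813]]
```

View pics/top0c.png

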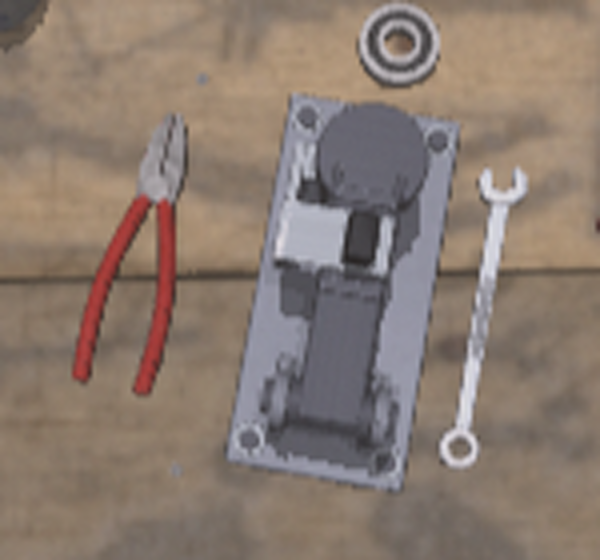

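View pics/side0c.png

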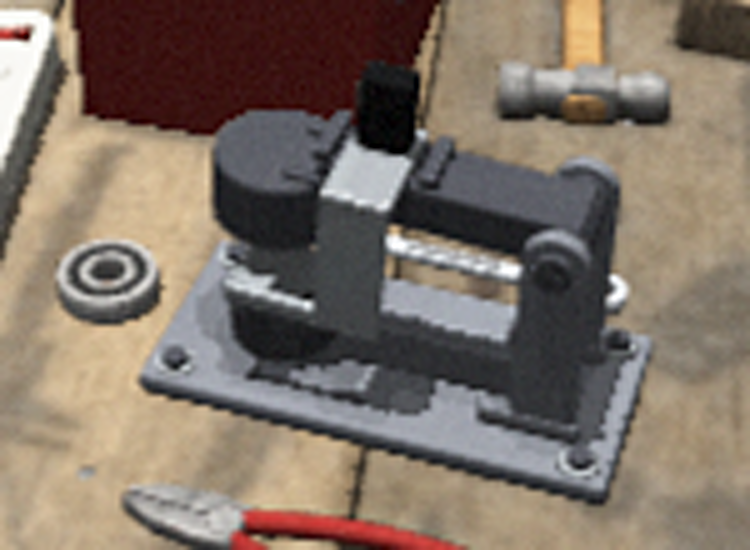

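The top crop shows the base corners (292,95), (460,122), (400,488) and (228,460), the crown disc around (372,155) and the handle top at (362,236). The latch arm and pliers are on the image's left, and the tongue points away from the robot.

```bash
python3 - <<'E'
from h import *
np.set_printoptions(precision=4,suppress=True)
f,cx,cy,R,t=cal('top'); C=-R.T@t
def ray(u,v,z):
    k=R.T@np.array([(u-cx)/f,(v-cy)/f,1]); return C+k*(z-C[2])/k[2]
def c4(u,v): return 240+(u+.5)/4-.5,160+(v+.5)/4-.5
W=[ray(*c4(*p),.012)[:2] for p in [(292,95),(460,122),(400,488),(228,460)]]
L=np.array([(.058,.055),(.058,-.055),(-.177,-.055),(-.177,.055)]); W=np.array(W)
print(W,[np.linalg.norm(W[i]-W[(i+1)%4]) for i in range(4)])
A,B=L-L.mean(0),W-W.mean(0)
yaw=np.arctan2((A[:,0]*B[:,1]-A[:,1]*B[:,0]).sum(),(A*B).sum())
Rz=np.array([[np.cos(yaw),-np.sin(yaw)],[np.sin(yaw),np.cos(yaw)]]); o=W.mean(0)-Rz@L.mean(0)
print('yaw',np.degrees(yaw),'origin',o)
P=np.concatenate([cloud(n,np.load(n+'.npy')).reshape(-1,3) for n in('top','side')])
Q=np.c_[(P[:,:2]-o)@Rz,P[:,2]]
def box(x0,x1,y0,y1,z0,z1): 
    m=(Q[:,0]>x0)&(Q[:,0]<x1)&(Q[:,1]>y0)&(Q[:,1]<y1)&(Q[:,2]>z0)&(Q[:,2]<z1);return Q[m]
c=box(-.02,.03,-.03,.03,.11,.15); print('crown',len(c),np.median(c,0), np.linalg.lstsq(np.c_[c[:,:2],np.ones(len(c))],c[:,2],rcond=None)[0])
c=box(-.045,.06,-.05,.05,.12,.15);print(c.min(0),c.max(0))
c=box(-.09,-.02,-.04,.04,.172,.21); print('handle',len(c),c.min(0),np.median(c,0),c.max(0))
for th in(.05,.07,.09):
    x,z=.09,.059;c_,s=np.cos(th),np.sin(th);xx=-.14+c_*x-s*z;zz=.117+s*x+c_*z
    x,z=.14,.001;x2=-.14+c_*x-s*z;z2=.117+s*x+c_*z
    print(th,'handle',xx,zz,'crown',x2,z2,o+Rz@[xx,0],o+Rz@[x2,0])
print('handle ray',ray(*c4(362,236),.182),'crown ray',ray(*c4(372,155),.128))
E
```

```text
[[0.67   0.3062]
 [0.6509 0.1999]
 [0.4239 0.2449]
 [0.4425 0.3489]] [np.float64(0.1080698067155192), np.float64(0.23146332534911668), np.float64(0.10567491490981366), np.float64(0.23144365718582185)]
yaw -10.788188543304319 origin [0.6053 0.2639]
crown 857 [0.0043 0.004  0.1261] [ 0.0263 -0.0447  0.1257]
[-0.0448 -0.0306  0.12  ] [0.0339 0.0474 0.1491]
handle 181 [-0.0649 -0.0079  0.1722] [-0.0517  0.0031  0.1802] [-0.0367  0.0113  0.1848]
0.05 handle -0.05306124755142308 0.18042439059766407 crown -0.0002249427139754043 0.12499583395828993 [0.5532 0.2738] [0.6051 0.2639]
0.07 handle -0.054347037970119284 0.18215036527532144 crown -0.0004128028118783975 0.12778954962750788 [0.5519 0.274 ] [0.6049 0.2639]
0.09 handle -0.05566708843160318 0.18385028067552867 crown -0.0006564959275188216 0.13057894962073355 [0.5506 0.2743] [0.6046 0.264 ]
handle ray [0.5525 0.2743 0.182 ] crown ray [0.6061 0.2643 0.128 ]
```

{"method": "step_arm", "body": {
  "increments": [
    [[2,-1.5,0],[0,0,0.24]],
    [[3.6,-2.6,0],[0,0,0.24]],
    [[3.6,-2.6,0],[0,0,0.24]],
    [[3.6,-2.6,0],[0,0,0.24]],
    [[3.6,-2.6,0],[0,0,0.24]],
    [[3.6,-2.6,0],[0,0,0.24]],
    [[3.6,-2.6,0],[0,0,0.24]],
    [[3.6,-2.6,0],[0,0,0.24]],
    [[3.6,-2.6,0],[0,0,0.24]],
    [[3.6,-2.6,0],[0,0,0.24]]
  ],
  "fingers": 0,
  "grip_force": 20
}}

```text
clock: 1.1
tool_pos: [0.4874, 0.3581, 0.2384]
eef_rot: [0.094, 0.996, -0.0, -0.0]
contact_force: [1.2, 0.3, -0.6]
opening: 0.111
finger_force: 0.0
```

{"method": "step_arm", "body": {
  "increments": [
    [[2.6,-1.9,0],[0,0,0]],
    [[2.6,-1.9,0],[0,0,0]],
    [[2.6,-2,0],[0,0,0]],
    [[2.6,-2,0],[0,0,0]],
    [[2.5,-1.8,0],[0,0,0]],
    [[0,0,-1.8],[0,0,0]],
    [[0,0,-1.8],[0,0,0]],
    [[0,0,-1.8],[0,0,0]],
    [[0,0,-1.8],[0,0,0]],
    [[0,0,0],[0,0,0]]
  ]
}}

```text
clock: 2.1
tool_pos: [0.6133, 0.2624, 0.1637]
eef_rot: [0.094, 0.996, -0.002, -0.003]
contact_force: [-0.2, 0.1, -0.1]
opening: 0.007
finger_force: 0.0
```

```bash
python3 - <<'E'
from h import *
a,_=r.snapshot('top');b,_=r.snapshot('side')
a=cv2.resize(a[120:320,200:440],None,fx=1.65,fy=1.65);b=cv2.resize(b[100:300,240:480],None,fx=1.65,fy=1.65)
cv2.imwrite('pics/c1.png',np.hstack([a,b])[...,::-1])
E
```

```text
(no output)
```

View pics/c1.png

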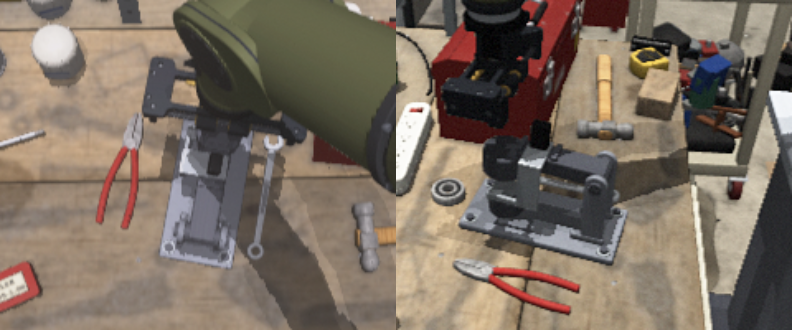

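The closed gripper is above the crown, and its body is clear of the handle (right half, about (540,135)). I'm pressing down now.

{"method": "step_arm", "body": {
  "increments": [
    [[0.1,0,-1],[0,0,0]],
    [[0.1,0,-1],[0,0,0]],
    [[0,0,-0.8],[0,0,0]],
    [[0,0,-0.4],[0,0,0]],
    [[0,0,-0.4],[0,0,0]],
    [[0,0,-0.4],[0,0,0]],
    [[0,0,-0.3],[0,0,0]],
    [[0,0,-0.3],[0,0,0]],
    [[0,0,0],[0,0,0]],
    [[0,0,0],[0,0,0]]
  ]
}}

```text
clock: 3.2
tool_pos: [0.6172, 0.2636, 0.1206]
eef_rot: [0.094, 0.996, 0.0, -0.0]
contact_force: [-0.6, 0.0, -0.0]
opening: 0.002
finger_force: 0.0
```

{"method": "step_arm", "body": {
  "increments": [
    [[0,0,-0.2],[0,0,0]],
    [[0,0,-0.2],[0,0,0]],
    [[0,0,-0.2],[0,0,0]],
    [[0,0,-0.2],[0,0,0]],
    [[0,0,-0.2],[0,0,0]],
    [[0,0,0],[0,0,0]],
    [[0,0,0],[0,0,0]],
    [[0,0,0],[0,0,0]],
    [[0,0,0],[0,0,0]],
    [[0,0,0],[0,0,0]]
  ]
}}

```text
clock: 4.2
tool_pos: [0.6174, 0.2637, 0.1175]
eef_rot: [0.094, 0.996, 0.0, 0.001]
contact_force: [-11.7, -7.0, 41.0]
opening: 0.007
finger_force: 20.6
```

{"method": "step_arm", "body": {
  "increments": [
    [[0,0,2],[0,0,0]],
    [[0,0,2.5],[0,0,0]],
    [[0,0,3],[0,0,0]],
    [[0,0,3],[0,0,0]],
    [[-1.5,0.25,0],[0,0,0]],
    [[-1.5,0.25,0],[0,0,0]],
    [[-1.5,0.25,0],[0,0,0]],
    [[-1.5,0.25,0],[0,0,0]],
    [[0,0,0],[0,0,0]],
    [[0,0,0],[0,0,0]]
  ],
  "fingers": 0.6
}}

```text
clock: 5.2
tool_pos: [0.5578, 0.2736, 0.2158]
eef_rot: [0.094, 0.996, 0.0, 0.0]
contact_force: [-0.2, 0.0, -0.1]
opening: 0.6
finger_force: 0.0
```

```bash
python3 - <<'E'
from h import *
np.set_printoptions(precision=4,suppress=True)
a,da=r.snapshot('top');b,db=r.snapshot('side')
print(r.get_state()['tool_pos'],r.get_state()['eef_rot'])
P=cloud('side',db).reshape(-1,3)
yaw=np.radians(-10.8);Rz=np.array([[np.cos(yaw),-np.sin(yaw)],[np.sin(yaw),np.cos(yaw)]]);o=np.array([.606,.264])
Q=np.c_[(P[:,:2]-o)@Rz,P[:,2]]
def box(x0,x1,y0,y1,z0,z1): 
    m=(Q[:,0]>x0)&(Q[:,0]<x1)&(Q[:,1]>y0)&(Q[:,1]<y1)&(Q[:,2]>z0)&(Q[:,2]<z1);return Q[m]
c=box(-.02,.03,-.03,.03,.1,.14); print('crown',len(c),np.median(c,0))
c=box(-.09,-.02,-.03,.03,.15,.19); print('handle',len(c),c.min(0),np.median(c,0),c.max(0))
cv2.imwrite('pics/c2.png',cv2.resize(b[140:270,260:420],None,fx=4,fy=4,interpolation=2)[...,::-1])
E
```

```text
[0.5584 0.2732 0.2156] [0.0943 0.9955 0.     0.0004]
crown 342 [0.0043 0.0105 0.1177]
handle 157 [-0.0601 -0.0082  0.1501] [-0.0483  0.0076  0.1674] [-0.0351  0.011   0.1779]
```

View pics/c2.png

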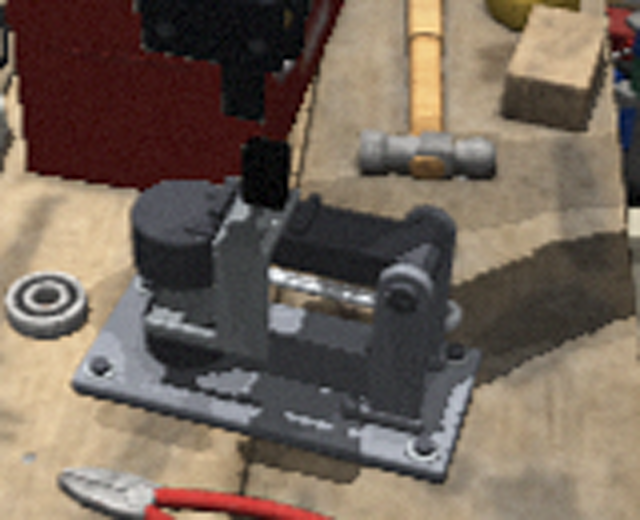

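The tongue is level with the crown at 0.118. The finger above the handle (265,160) is aligned with it. I'm lowering onto the handle now.

{"method": "step_arm", "body": {
  "increments": [
    [[0,0,-1],[0,0,0]],
    [[0,0,-2],[0,0,0]],
    [[0,0,-1.5],[0,0,0]],
    [[0,0,-1.2],[0,0,0]],
    [[0,0,-0.8],[0,0,0]],
    [[0,0,-0.5],[0,0,0]],
    [[0,0,0],[0,0,0]],
    [[0,0,0],[0,0,0]],
    [[0,0,0],[0,0,0]],
    [[0,0,0],[0,0,0]]
  ]
}}

```text
clock: 6.3
tool_pos: [0.5577, 0.2738, 0.1463]
eef_rot: [0.094, 0.996, 0.0, 0.0]
contact_force: [0.2, -0.2, 0.4]
opening: 0.6
finger_force: 0.0
```

{"method": "step_arm", "body": {
  "increments": [
    [[0,0,0],[0,0,0]],
    [[0,0,0],[0,0,0]],
    [[0,0,0],[0,0,0]],
    [[0,0,0],[0,0,0]],
    [[0,0,0],[0,0,0]],
    [[0,0,0],[0,0,0]],
    [[0,0,0],[0,0,0]],
    [[0,0,0],[0,0,0]],
    [[0,0,0],[0,0,0]],
    [[0,0,0],[0,0,0]]
  ],
  "fingers": 0,
  "grip_force": 38
}}

```text
clock: 7.3
tool_pos: [0.5572, 0.2728, 0.1457]
eef_rot: [0.094, 0.996, -0.001, -0.0]
contact_force: [-0.8, -3.9, 2.7]
opening: 0.176
finger_force: 38.0
```

{"method": "step_arm", "body": {
  "increments": [
    [[0.05,0.28,0],[0,0,0]],
    [[0.06,0.28,0],[0,0,0]],
    [[0.05,0.28,0],[0,0,0]],
    [[0.06,0.28,0],[0,0,0]],
    [[0.05,0.28,0],[0,0,0]],
    [[0.06,0.28,0],[0,0,0]],
    [[0.05,0.28,0],[0,0,0]],
    [[0,0,0],[0,0,0]],
    [[0,0,0],[0,0,0]],
    [[0,0,0],[0,0,0]]
  ]
}}

```text
clock: 8.3
tool_pos: [0.5608, 0.2913, 0.1456]
eef_rot: [0.094, 0.996, -0.002, -0.001]
contact_force: [-2.4, -7.0, 4.5]
opening: 0.177
finger_force: 38.0
```

Latch back by about 19 mm at 7.3 N, as the spring should give. I'm swinging up along the arc about the hinge.

{"method": "step_arm", "body": {
  "increments": [
    [[-0.07,0.013,0.21],[-0.25,-1.33,0]],
    [[-0.07,0.014,0.21],[-0.25,-1.33,0]],
    [[-0.08,0.015,0.21],[-0.25,-1.33,0]],
    [[-0.08,0.015,0.21],[-0.25,-1.33,0]],
    [[-0.09,0.017,0.205],[-0.25,-1.33,0]],
    [[-0.09,0.017,0.205],[-0.25,-1.33,0]],
    [[-0.1,0.019,0.2],[-0.25,-1.33,0]],
    [[-0.1,0.019,0.2],[-0.25,-1.33,0]],
    [[-0.11,0.02,0.195],[-0.25,-1.33,0]],
    [[-0.11,0.02,0.195],[-0.25,-1.33,0]]
  ]
}}

```text
clock: 9.3
tool_pos: [0.552, 0.2918, 0.1653]
eef_rot: [0.094, 0.989, -0.013, 0.117]
contact_force: [1.5, -7.0, -1.7]
opening: 0.179
finger_force: 38.0
```

{"method": "step_arm", "body": {
  "increments": [
    [[-0.12,0.022,0.19],[-0.25,-1.33,0]],
    [[-0.12,0.022,0.19],[-0.25,-1.33,0]],
    [[-0.125,0.024,0.185],[-0.25,-1.33,0]],
    [[-0.125,0.024,0.185],[-0.25,-1.33,0]],
    [[-0.135,0.026,0.175],[-0.25,-1.33,0]],
    [[-0.135,0.026,0.175],[-0.25,-1.33,0]],
    [[-0.145,0.027,0.17],[-0.25,-1.33,0]],
    [[-0.145,0.027,0.17],[-0.25,-1.33,0]],
    [[-0.15,0.028,0.165],[-0.25,-1.33,0]],
    [[0,0,0],[0,0,0]]
  ]
}}

```text
clock: 10.3
tool_pos: [0.5398, 0.2944, 0.1818]
eef_rot: [0.092, 0.97, -0.023, 0.222]
contact_force: [1.6, -8.9, -1.6]
opening: 0.172
finger_force: 38.0
```

```bash
python3 - <<'E'
from h import *
b,db=r.snapshot('side'); np.save('s3.npy',db)
s=r.get_state(); print(s['tool_pos'],s['eef_rot'],s['contact_force'],s['q'],s['opening'])
cv2.imwrite('pics/c3.png',cv2.resize(b[100:270,240:420],None,fx=3.5,fy=3.5,interpolation=2)[...,::-1])
E
```

```text
[0.53986064 0.29423166 0.18168496] [ 0.09255235  0.97048809 -0.02342948  0.22144523] [ 2.46550044 -7.70128036 -1.55660382] [-0.99284841  0.72370113  0.37797902  1.99954997  0.55444357  0.21192818
  0.11363706] 0.17975828116791576
```

View pics/c3.png

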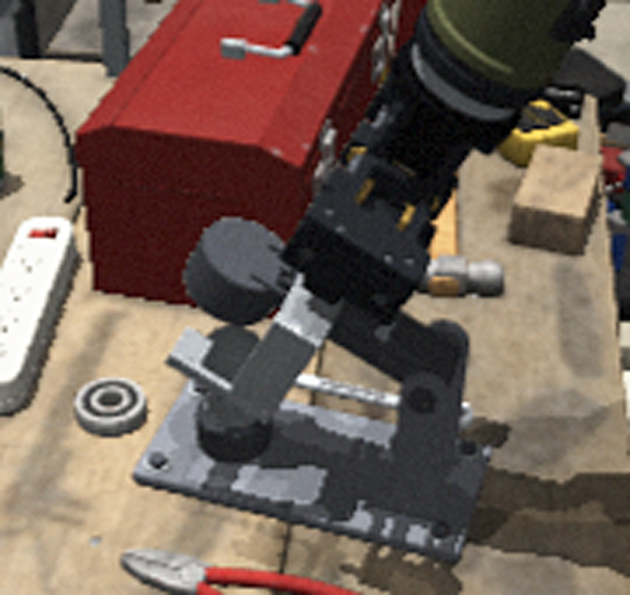

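The tongue is up with the latch held. The crown is at about (235,255), the bolt plate at (200,365), and the ball is seated below at (235,345). I'm checking the angle with depth.

```bash
python3 - <<'E'
from h import *
np.set_printoptions(precision=4,suppress=True)
P=cloud('side',np.load('s3.npy')); yaw=np.radians(-10.8);Rz=np.array([[np.cos(yaw),-np.sin(yaw)],[np.sin(yaw),np.cos(yaw)]])
Q=P.copy();Q[...,:2]=(P[...,:2]-[.606,.264])@Rz
u0,v0=240+232/3.5,100+250/3.5
q=Q[int(v0)-5:int(v0)+6,int(u0)-6:int(u0)+7].reshape(-1,3)
m=np.median(q,0);n=np.linalg.svd(q-q.mean(0))[2][2];n*=np.sign(n[2]);print(m,n,'angle plane',np.arctan2(-n[0],n[2]),'angle pos',np.arctan2(m[2]-.118,m[0]+.14))
print('ball area',Q[int(100+350/3.5),int(240+240/3.5)])
E
```

```text
[-0.0024  0.0068  0.1823] [-0.4223 -0.0008  0.9064] angle plane 0.43602607571875784 angle pos 0.4370441394659192
ball area [-0.0072  0.0108  0.1037]
```

```bash
python3 -c "
from plant import r
print(r.finish_job())"
```

```text
the job is handed in; nothing more can be done
None
```

I pressed the ball home, pulled the latch back about 19 mm, and handed the job in at about 10 s with the tongue held up at about 0.44 rad by the latch handle; the hand-in call did not report a verdict.

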